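# Set the warming zone under the beaker

## Robot

A 6-joint arm with a two-finger parallel gripper is mounted at the origin on the work surface; the furniture and walls round the work are solid. World frame = base frame: x ahead of the robot, y to its left, z up, the work surface at z = 0. Lengths are in m, angles in rad, forces in N, time in s.
With the tool pointing down it reaches from about 0.325 to 0.875 m from the base axis. Payload 4.4 kg.
Tool frame: the origin (TCP) lies at the very end of the fingers, on their centre line; the grasp point (between the pads) lies 19 mm behind it; z points along the fingers, y is the direction in which the jaws open and shut (so a half turn about z gives the same grasp; the last joint's range is limited). The gripper opens to 85 mm and grips with 20 to 120 N. Pads are 22 mm wide; open, the fingers measure 114 mm over their backs; the gripper's body (76 mm by 85 mm) begins 54 mm behind the grasp point. The pads swing forward as they close: fully open they stand 13 mm farther back than shut.
Start: joints at [-1.365, 0.207, 1.542, -0, 1.393, -0.15], TCP at [0.201, -0.539, 0.231] pointing down, gripper open.
Joint ranges: [-2.73, 2.73], [-0.86, 2.22], [0.23, 2.46], [-1.11, 4.25], [0.08, 2.63], [-2.82, 2.82]. Speed limits (rad/s): [2.79, 2.79, 3.14, 3.14, 3.14, 3.14].

## Interface

Orientations are given as a rotation vector (axis times angle).
In Python, from plant import state, optics, robot gives the robot as it stands.
- The arm moves only by the tool send_rows, never from a script. Its arguments are lists of equal length, an entry for each row: "travel": the shift along the world's x, y, z in mm, a list of three; "rotation": the turn, a rotation vector about the world's x, y, z in rad, a list of three. A call has exactly 5 rows; each row is the pose to reach, as a shift and turn from the pose commanded when the call began; what a row does not reach only later rows make up. A row lasts 1/12 s, in which the tool goes at most 41.7 mm and 7.16 degrees, less where a joint would pass 70% of its speed; a pose out of reach is approached as far as the arm can. A call with a gripper value outside its range is refused whole. "hand" is the closure, from -1 (fully open) to 1 (shut), set as the call begins (left out, the last holds). The fingers move at their own pace and stop on an object; the grip force is fixed at half the most. Time passes only in rows, so rows that repeat a pose let the fingers close, or fill a call up. It gives the time, the measured TCP pose, the force and the opening at its end, in the units of the state.
- state(): the state, without advancing time (a new reading comes with each control period).
- optics.snapshot(name): name is "scene" or "top"; returns a dict with "color" (384x512x3 uint8, red, green, blue), "range_z" (384x512 float32, m along the optical axis (not along the pixel's ray), 0 where there is no reading), "mtx" (3x3 intrinsics, pixels), "distortion" ([k1, k2, p1, p2, k3] as OpenCV has them; the pictures are not rectified), "extrinsics" (4x4, takes a point from camera to world coordinates). Camera axes: x right, y up, looking along -z (the intrinsics and any distortion apply to the point x, -y, -z); pixel columns grow to the right and rows downward; lengths in m; the calibration is good to about 2 mm. A picture is of the moment at which its call begins.
- robot.hand_in(): hands the job in, once; it reports no verdict.
The state is a dict: "clock": time; "q": joint angles; "joint_velocities": joint speeds; "effort": joint torques, N m; "tool_pos": TCP position; "orientation": TCP orientation; "force": force on the tool from outside, world axes, zero at the start; "moment": the same for the moment, N m; "width": finger opening in m.
Only numpy, scipy, OpenCV 4.12 (cv2) and the standard library are available. Lean on these libraries where they do the work, as an engineer would, in place of code of your own. Each camera call takes 0.05 s, during which the arm holds its last target.

## Task

Get the warming plate going for the blend in the beaker: with a fingertip, rub round the knurled thumbwheel next to the disc on which the beaker stands until it clicks into its middle setting (white line at the long tick), then press the start button between the wheels right in and let it come back up. Do not turn the other wheel, and leave everything else standing where it is: nothing is to be gripped, lifted or pushed away.

Things in the scene. Friction and masses are not known exactly. Their poses are not given: they have to be found in the camera images.
- plate: two-zone warming plate, grey box 120 x 360 x 65 mm, fixed to the table; origin at the centre of its underside, x across it away from the robot, y along it to the left, z up. In a row along its y: disc +135 mm, thumbwheel +60 mm, start button 0, thumbwheel -60 mm, disc -135 mm. Each wheel belongs to the disc on its own side.
- wheel_left (a joint): angle in rad of the left wheel: 0 at the start, white line at the short tick on the side nearest the robot; grows as the line moves to the middle, i.e. the top of the rim goes along the plate's +x. Detents at 0, 0.55 (line straight up at the long middle tick: middle setting) and 1.1 (other short tick); crests lie halfway: let go past one, it clicks into the next detent by itself
- wheel_right (a joint): angle in rad of the right wheel: 0 at the start, white line at the short tick on the side away from the robot; grows as the line moves to the middle, i.e. the top of the rim goes along the plate's -x. Detents at 0, 0.55 (line straight up at the long middle tick: middle setting) and 1.1 (other short tick); crests lie halfway: let go past one, it clicks into the next detent by itself
- wheel_left_top (a point): highest point of the left knurled black thumbwheel, 77 mm above the table, fixed to the plate, axes as its. Wheel radius 36 mm, 16 mm wide, axis level along the plate's y, sunk in the box: only its top 12 mm stand out, 4 mm proud of the fixed grey cheeks beside it. Turning it over a crest takes about 1 N at the rim: rub it with a fingertip pressed down with 5 to 10 N
- wheel_right_top (a point): highest point of the right knurled black thumbwheel, 77 mm above the table, fixed to the plate, axes as its. Wheel radius 36 mm, 16 mm wide, axis level along the plate's y, sunk in the box: only its top 12 mm stand out, 4 mm proud of the fixed grey cheeks beside it. Turning it over a crest takes about 1 N at the rim: rub it with a fingertip pressed down with 5 to 10 N
- zone_left (a point): centre of the left warming disc's upper face (aluminium, 74 mm across, 67 mm above the table)
- zone_right (a point): centre of the right warming disc's upper face (aluminium, 74 mm across, 67 mm above the table)
- start (a joint): travel of the start button in m: 0 = up, 0.005 = right in; it springs back; right in takes 4 N
- start_top (a point): centre of the top face of the start button (round, grey, 24 mm across, in a black collar, midway between the wheels, top 86 mm above the table); moves with it
- beaker: small clear beaker with a little blend, 47 mm across, 55 mm high, loose on one of the two discs (its centre within 15 mm of the disc's); origin at the centre of its underside
- tin: flat round tin, 59 mm across, 26 mm high, loose on the other disc; origin at the centre of its underside
- dropper: bystander: dropper bottle, 39 x 39 x 102 mm, amber with a black top, loose on the table at the left end of the plate; origin at the centre of its underside
- roll: bystander: roll of blank white labels lying flat, 64 mm across, 26 mm high, loose on the table at the right end of the plate; origin at the centre of its underside
- funnel: bystander: small steel funnel, mouth down, 57 mm across, 56 mm high, loose on the table at the left end of the plate; origin at the centre of its underside
- atomiser: bystander: slim perfume sample vial with a silver cap, 18 mm across, 80 mm high, loose on the table at the right end of the plate; origin at the centre of its underside

How it is judged:
On the way, in this order (a step that is already met when the one before it is completed fails the run):
1. the beaker's wheel is clicked into its middle setting, no finger on it (((horizontal distance between beaker and zone_left below 0.035 m and value of joint wheel_left between 0.46 and 0.64 rad and value of joint wheel_right below 0.13 rad) or (horizontal distance between beaker and zone_right below 0.035 m and value of joint wheel_right between 0.46 and 0.64 rad and value of joint wheel_left below 0.13 rad)) and contact force between the fingers and plate below 0.1 N), for 0.2 s.
2. the start button is pressed right in (((horizontal distance between beaker and zone_left below 0.035 m and value of joint wheel_left between 0.46 and 0.64 rad and value of joint wheel_right below 0.13 rad) or (horizontal distance between beaker and zone_right below 0.035 m and value of joint wheel_right between 0.46 and 0.64 rad and value of joint wheel_left below 0.13 rad)) and value of joint start above 0.004 m), for 0.05 s.
At the end, for the whole second after the job is handed in: the wheel on the beaker's side rests within 0.09 rad of its middle setting (0.55), the other wheel is still in its starting detent, the start button has been pressed (over 4 of its 5 mm) after that and is up again, and every loose thing stands within 15 mm of its start (((horizontal distance between beaker and zone_left below 0.035 m and value of joint wheel_left between 0.46 and 0.64 rad and value of joint wheel_right below 0.13 rad) or (horizontal distance between beaker and zone_right below 0.035 m and value of joint wheel_right between 0.46 and 0.64 rad and value of joint wheel_left below 0.13 rad)) and value of joint start below 0.001 m and velocity of joint wheel_left between -0.1 and 0.1 rad/s and velocity of joint wheel_right between -0.1 and 0.1 rad/s and linear speed of beaker below 0.02 m/s and distance of each of beaker, tin, dropper, roll, funnel, atomiser from where it was at the start of the episode below 0.015 m); the robot touches nothing.
It fails at once if the start button is pressed before the beaker's wheel is in its middle setting (value of joint start above 0.003 m and not ((horizontal distance between beaker and zone_left below 0.035 m and value of joint wheel_left between 0.46 and 0.64 rad and value of joint wheel_right below 0.13 rad) or (horizontal distance between beaker and zone_right below 0.035 m and value of joint wheel_right between 0.46 and 0.64 rad and value of joint wheel_left below 0.13 rad))).
It fails at once if the other wheel is turned (more than 0.15 rad out of its detent) ((horizontal distance between beaker and zone_left below 0.035 m and value of joint wheel_right above 0.15 rad) or (horizontal distance between beaker and zone_right below 0.035 m and value of joint wheel_left above 0.15 rad)).
It fails at once if the beaker is tipped (angle between beaker's own z axis and vertical above 0.25 rad).
It fails at once if a loose thing is moved more than 15 mm or lifted (distance of any of beaker, tin, dropper, roll, funnel, atomiser from where it was at the start of the episode above 0.015 m).
It also fails if it takes over 37 s, if anything falls off the work surface, if the arm or the gripper's body presses on something with over 40 N, if the wrist force passes 120 N, or if a joint passes its speed limit or range.

## Working session

There is one attempt and no reset: what is moved stays moved. The work goes in short steps, Python scripts to look and compute and a tool call to move; the robot and the scene stay as the last step left them, time stands still between calls to the robot, and variables do not carry over. Pictures are saved under pics/ and viewed, and the job is handed in when it is done.

Besides the shell and the picture viewer there is one more tool, called after ">>>" by a JSON object that holds its "api" and its "payload". send_rows: Moves the arm, as the interface text tells. Its arguments: {"type":"object","properties":{"travel":{"type":"array"},"rotation":{"type":"array"},"hand":{"type":"number"}},"required":["travel","rotation"]}

```bash
mkdir -p pics; ls; python3 - <<'E'
from plant import state, optics, robot
import cv2, numpy as np, pickle
print(state())
for n in ("scene","top"):
    s=optics.snapshot(n); pickle.dump(s,open(f"{n}0.pkl","wb"))
    cv2.imwrite(f"pics/{n}0.png",cv2.resize(s["color"][:,:,::-1],(800,600),interpolation=cv2.INTER_CUBIC))
    print(n,s["mtx"],s["distortion"],s["extrinsics"])
E
```

```text
pics
{'clock': 0.0, 'q': array([-1.36450115e+00,  2.07422256e-01,  1.54299496e+00,  2.77989406e-05,
        1.39349116e+00, -1.50478787e-01]), 'joint_velocities': array([-0.00042793, -0.00148562, -0.00104505,  0.00019293,  0.00126072,
        0.00026975]), 'effort': array([ 1.19240791e-03, -3.83033216e+01, -2.91597641e+01, -1.00769064e-04,
        1.04825085e-02,  1.65186503e-05]), 'tool_pos': array([ 0.20066981, -0.53802445,  0.23010503]), 'orientation': array([-3.08946185e+00, -5.57033182e-01,  5.85044792e-05]), 'force': array([ 0.52380856,  0.23154945, -0.11832256]), 'moment': array([-0.01084661,  0.02935956, -0.0417526 ]), 'width': 0.08525998917670462}
scene [[460.59370208   0.         262.18018855]
 [  0.         460.59370208 189.26517697]
 [  0.           0.           1.        ]] [0.01726298 0.         0.         0.         0.        ] [[-0.89790158  0.1813197  -0.40111833  0.03527561]
 [-0.43941896 -0.4233263   0.79227888  0.88298114]
 [-0.02614817  0.88764746  0.45978067  0.59007985]
 [ 0.          0.          0.          1.        ]]
top [[479.47168461   0.         258.39706014]
 [  0.         479.47168461 187.87627267]
 [  0.           0.           1.        ]] [0.0155122 0.        0.        0.        0.       ] [[-1.06955567e-03  9.85411341e-01 -1.70186208e-01  3.07176609e-01]
 [-9.99976512e-01  9.82092037e-05  6.85312297e-03  1.78200874e-02]
 [ 6.76985895e-03  1.70189540e-01  9.85388091e-01  1.15422327e+00]
 [ 0.00000000e+00  0.00000000e+00  0.00000000e+00  1.00000000e+00]]
```

View pics/scene0.png

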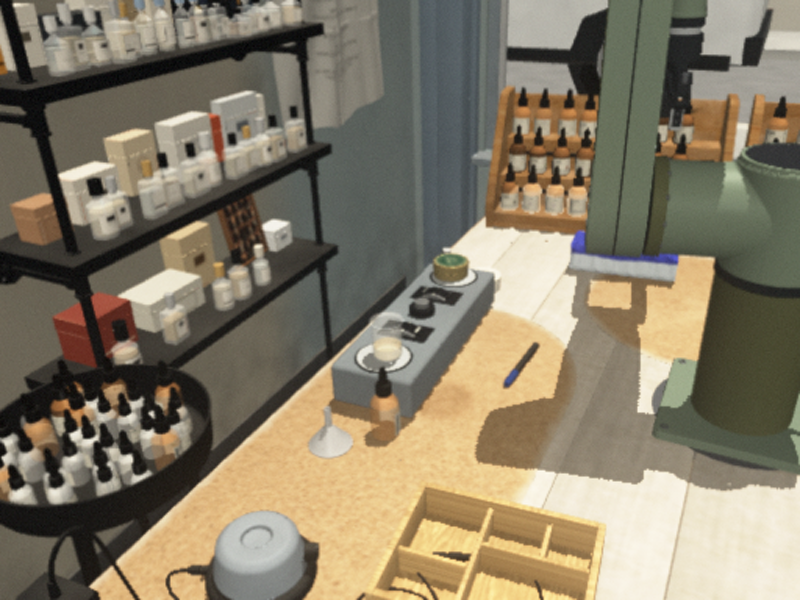

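View pics/top0.png

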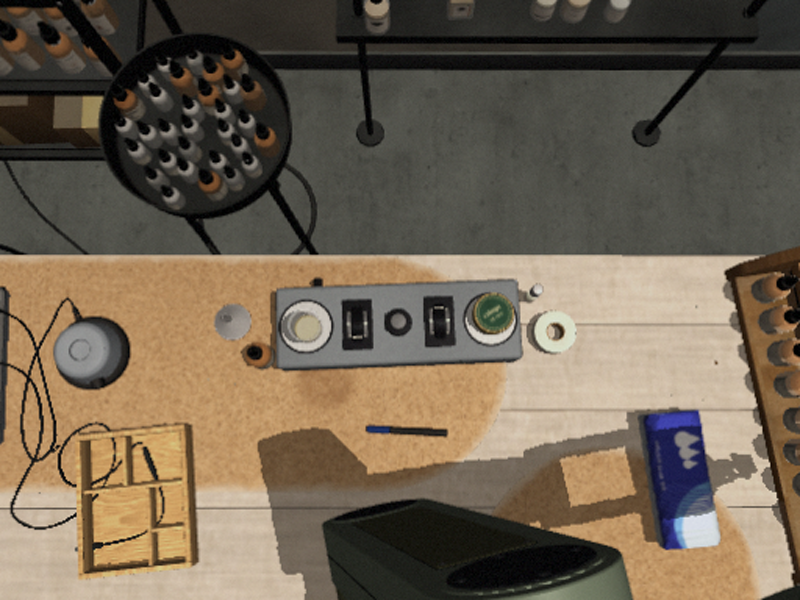

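The beaker is on the left disc, at about (305,327) in the top picture. The tin is on the right disc at (493,314). That makes the left wheel at (357,324) the one to turn, and the start button is at (398,322). Next I'll measure positions.

```bash
cat > h.py <<'E'
import numpy as np, cv2, pickle
def ray(s,u,v):
    p=cv2.undistortPoints(np.array([[[u,v]]],float),s["mtx"],s["distortion"])[0,0]
    E=s["extrinsics"]; d=E[:3,:3]@np.array([p[0],-p[1],-1]); return E[:3,3],d
def atz(s,u,v,z):
    o,d=ray(s,u,v); return o+d*(z-o[2])/d[2]
def proj(s,P):
    E=s["extrinsics"]; c=(np.atleast_2d(P)-E[:3,3])@E[:3,:3]
    c=c*[1,-1,-1]
    return cv2.projectPoints(c.reshape(-1,1,3),np.zeros(3),np.zeros(3),s["mtx"],s["distortion"])[0][:,0]
def cloud(s):
    H,W=s["range_z"].shape
    uv=np.stack(np.meshgrid(np.arange(W),np.arange(H)),-1).reshape(-1,1,2).astype(float)
    p=cv2.undistortPoints(uv,s["mtx"],s["distortion"])[:,0]
    z=s["range_z"].reshape(-1).astype(float)
    c=np.stack([p[:,0]*z,-p[:,1]*z,-z],1)
    w=c@s["extrinsics"][:3,:3].T+s["extrinsics"][:3,3]; w[z==0]=np.nan
    return w.reshape(H,W,3)
def crop(s,u0,v0,u1,v1,k,name):
    cv2.imwrite(name,cv2.resize(s["color"][v0:v1,u0:u1,::-1],None,fx=k,fy=k,interpolation=cv2.INTER_CUBIC))
E
python3 - <<'E'
from h import *
s=pickle.load(open("top0.pkl","rb")); crop(s,170,172,342,244,4.6,"pics/topcrop.png")
w=cloud(s)
m=(abs(w[...,2]-0.065)<0.006); m[:170]=0;m[245:]=0;m[:,:165]=0;m[:,345:]=0
P=w[m]
r=cv2.minAreaRect(P[:,:2].astype(np.float32)*1000); print(r,cv2.boxPoints(r),np.median(P[:,2]))
s=pickle.load(open("scene0.pkl","rb")); crop(s,205,150,325,270,5,"pics/scenecrop.png")
E
```

```text
((453.4215393066406, 18.759063720703125), (120.1703872680664, 411.2217712402344), 2.286388635635376) [[ 385.18146  221.8092 ]
 [ 401.5869  -189.0852 ]
 [ 521.6616  -184.29108]
 [ 505.25616  226.60333]] 0.06518649957704792
```

View pics/topcrop.png

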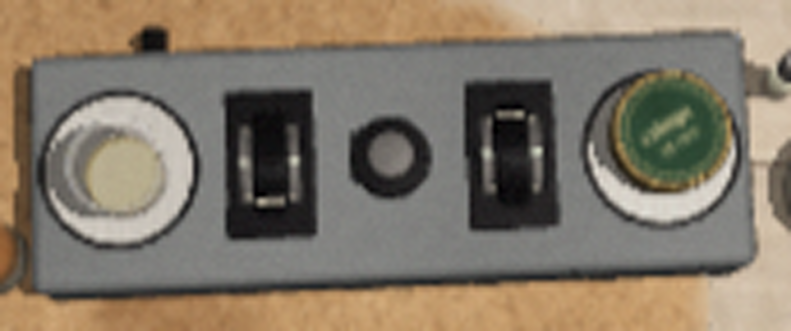

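View pics/scenecrop.png

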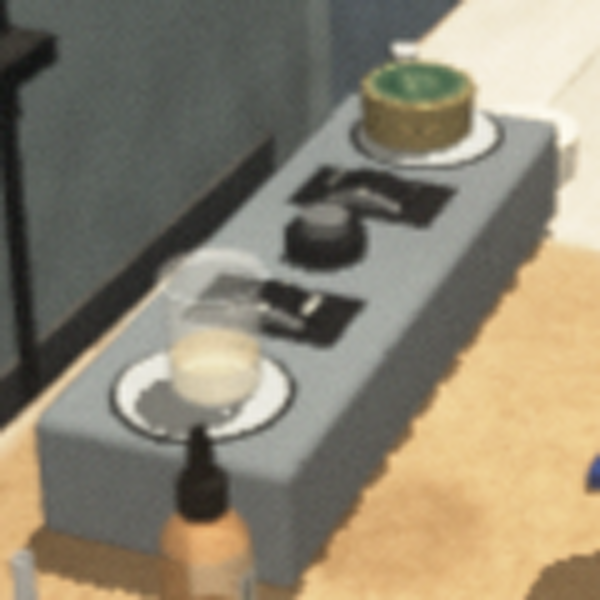

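In the top crop the left disc is centred at (119,169), the right disc at (662,147), the button at (391,156), the left wheel at (270,164) and the right wheel at (512,154). The left wheel's line is at (270,203), on the robot's side as expected.

```bash
python3 - <<'E'
from h import *
s=pickle.load(open("top0.pkl","rb"))
f=lambda x,y,z: atz(s,170+(x+.5)/4.6-.5,172+(y+.5)/4.6-.5,z)
L=f(119,169,.067);R=f(662,147,.067);B=f(391,156,.086);W=f(270,164,.073);W2=f(512,154,.073)
for n,p in zip("L R B W W2".split(),(L,R,B,W,W2)): print(n,p.round(4))
y=(L-R)[:2];print(np.linalg.norm(y)); y/=np.linalg.norm(y); c=(L+R)[:2]/2
x=np.array([y[1],-y[0]]); print("c",c,"y",y,"yaw",np.arctan2(-y[0],y[1]))
print("wheelL",c+.06*y,"wheelR",c-.06*y)
for p in(B,W,W2): print((p[:2]-c)@x,(p[:2]-c)@y)
# corners top face 65mm
for q in ((30,290),(33,62),(745,32),(757,268)): 
    p=f(*q,.065)[:2]-c; print(q,(p@x).round(4),(p@y).round(4))
w=cloud(s)
# depth checks: button, beaker, wheel
for n,(x0,y0) in dict(B=(391,156),W=(270,164),tin=(672,130),L=(60,180)).items():
    u,v=int(170+x0/4.6),int(172+y0/4.6); print(n,w[v,u].round(4))
sc=pickle.load(open("scene0.pkl","rb"))
# scene check of button & disc centers
P=np.array([[*c,.086],[*(c+.135*y),.067],[*(c-.135*y),.067],[*(c+.06*y),.077]])
print((proj(sc,P)-[205,150])*5)
ws=cloud(sc); 
for q in((325,215),(212,390)): print(ws[150+q[1]//5,205+q[0]//5])
E
```

```text
L [0.4475 0.1539 0.067 ]
R [ 0.4585 -0.1159  0.067 ]
B [0.4514 0.0189 0.086 ]
W [0.4492 0.0787 0.073 ]
W2 [ 0.4542 -0.0409  0.073 ]
0.27000720685222557
c [0.453024   0.01897713] y [-0.04064499  0.99917365] yaw 0.04065618842400881
wheelL [0.4505853  0.07892755] wheelR [ 0.4554627  -0.04097329]
-0.0015830651570018423 3.191152809225928e-05
-0.0013682800912828874 0.059831368263195434
-0.0012718754765978215 -0.05985647669288767
(30, 290) -0.0579 0.1801
(33, 62) 0.056 0.1772
(745, 32) 0.0569 -0.1806
(757, 268) -0.0619 -0.1785
B [0.4527 0.0181 0.0858]
W [0.4492 0.0791 0.0778]
tin [ 0.4628 -0.1183  0.0937]
L [0.4416 0.1823 0.0656]
[[323.60224473 208.954685  ]
 [201.34738399 385.79553007]
 [425.02096265 128.69239958]
 [272.22110236 284.39732137]]
[0.45096013 0.02187564 0.08462141]
[0.43471117 0.16940647 0.0771027 ]
```

All positions agree: the button is at (0.452, 0.019) with depth height 0.086, the left wheel is at (0.450, 0.079) with height about 0.077, and the yaw is 0.04. I'll close the hand and move over at a safe height.

>>> {"api": "send_rows", "payload": {"travel": [[24, 30, 0], [50, 60, 0], [75, 90, 0], [100, 120, 0], [125, 150, 0]], "rotation": [[0, 0, -0.06], [0, 0, -0.13], [0, 0, -0.19], [0, 0, -0.25], [0, 0, -0.317]], "hand": 1}}

```text
clock: 0.52
tool_pos: [0.3264, -0.387, 0.2307]
orientation: [-3.14, -0.056, 0.001]
force: [1.5, 0.0, 0.2]
width: 0.0256
```

>>> {"api": "send_rows", "payload": {"travel": [[15, 30, 0], [30, 60, 0], [45, 90, 0], [60, 120, 0], [75, 155, 0]], "rotation": [[0, 0, 0], [0, 0, 0], [0, 0, 0], [0, 0, 0], [0, 0, 0]]}}

```text
clock: 0.93
tool_pos: [0.4011, -0.2326, 0.2309]
orientation: [3.141, 0.061, -0.0]
force: [1.2, -1.2, -0.0]
width: 0.0001
```

>>> {"api": "send_rows", "payload": {"travel": [[8, 30, 0], [16, 60, 0], [24, 90, 0], [32, 120, 0], [40, 155, 0]], "rotation": [[0, 0, 0], [0, 0, 0], [0, 0, 0], [0, 0, 0], [0, 0, 0]]}}

```text
clock: 1.35
tool_pos: [0.4407, -0.0776, 0.231]
orientation: [3.141, 0.061, -0.001]
force: [1.2, -0.4, -0.1]
width: -0.0
```

>>> {"api": "send_rows", "payload": {"travel": [[0, 35, 0], [0, 70, 0], [1, 105, -10], [1, 135, -35], [1, 156, -65]], "rotation": [[0, 0, 0], [0, 0, 0], [0, 0, 0], [0, 0, 0], [0, 0, 0]]}}

```text
clock: 1.77
tool_pos: [0.4433, 0.0798, 0.1675]
orientation: [-3.14, -0.066, -0.009]
force: [0.7, -1.8, -0.5]
width: 0.0
```

>>> {"api": "send_rows", "payload": {"travel": [[0, 0, -20], [0, 0, -40], [0, 0, -60], [0, 0, -75], [0, 0, -75]], "rotation": [[0, 0, 0], [0, 0, 0], [0, 0, 0], [0, 0, 0], [0, 0, 0]]}}

```text
clock: 2.18
tool_pos: [0.4381, 0.0774, 0.0877]
orientation: [-3.141, -0.063, 0.013]
force: [-0.6, -0.5, 0.5]
width: 0.0001
```

```bash
python3 - <<'E'
from h import *
from plant import state,optics
for n in("scene","top"):
    s=optics.snapshot(n); pickle.dump(s,open(f"{n}1.pkl","wb"))
crop(s,170,172,342,244,4.6,"pics/topcrop1.png")
s=pickle.load(open("scene1.pkl","rb")); crop(s,205,120,325,270,4,"pics/scenecrop1.png")
print(state())
E
```

```text
{'clock': 2.2833, 'q': array([-2.03675425e-02,  1.13723075e-01,  1.97205642e+00,  1.20699280e-05,
        1.05782289e+00,  1.51064599e+00]), 'joint_velocities': array([-0.00166526, -0.0262358 , -0.03210555,  0.00084412, -0.00187346,
       -0.00059509]), 'effort': array([ 6.97220955e-02, -2.79709375e+01, -2.29383087e+01,  1.55006044e-03,
        5.90974954e-02, -2.60626626e-05]), 'tool_pos': array([0.44111818, 0.07723547, 0.09080315]), 'orientation': array([-3.14087839, -0.06247537,  0.00315356]), 'force': array([0.69206081, 1.3538843 , 0.50452987]), 'moment': array([-0.00355344,  0.00354578, -0.0523267 ]), 'width': 4.783567008098904e-05}
```

View pics/topcrop1.png

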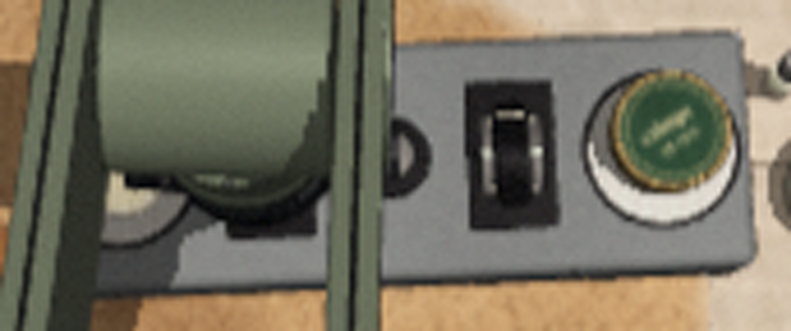

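View pics/scenecrop1.png

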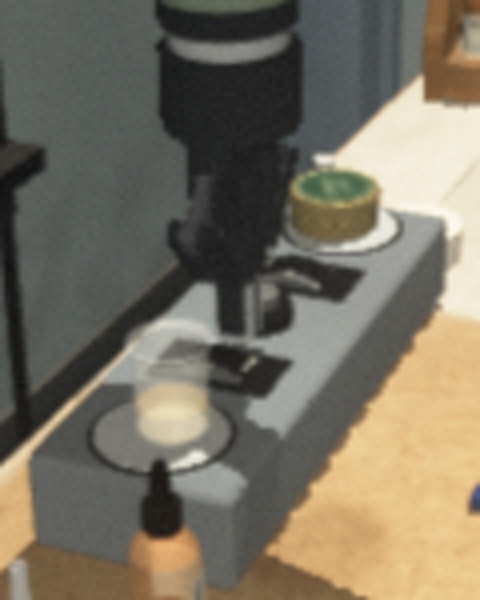

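The scene crop shows the shut fingers just above the left wheel, clear of the beaker. Now I'll lower slowly until they touch.

>>> {"api": "send_rows", "payload": {"travel": [[1, 1, -3], [2, 1.5, -6], [2, 1.5, -9], [2, 1.5, -11], [2, 1.5, -11]], "rotation": [[0, 0, 0], [0, 0, 0], [0, 0, 0], [0, 0, 0], [0, 0, 0]]}}

```text
clock: 2.7
tool_pos: [0.4437, 0.0787, 0.0802]
orientation: [-3.141, -0.062, 0.0]
force: [-0.3, 0.6, -0.3]
width: -0.0001
```

>>> {"api": "send_rows", "payload": {"travel": [[0, 0, -1], [0, 0, -2], [0, 0, -2], [0, 0, -2], [0, 0, -2]], "rotation": [[0, 0, 0], [0, 0, 0], [0, 0, 0], [0, 0, 0], [0, 0, 0]]}}

```text
clock: 3.12
tool_pos: [0.4439, 0.0787, 0.0783]
orientation: [3.141, 0.063, 0.0]
force: [0.5, -0.3, -0.2]
width: -0.0
```

>>> {"api": "send_rows", "payload": {"travel": [[0, 0, -0.5], [0, 0, -1], [0, 0, -1.5], [0, 0, -1.5], [0, 0, -1.5]], "rotation": [[0, 0, 0], [0, 0, 0], [0, 0, 0], [0, 0, 0], [0, 0, 0]]}}

```text
clock: 3.53
tool_pos: [0.4442, 0.0787, 0.077]
orientation: [-3.141, -0.063, -0.001]
force: [0.5, 0.4, 2.0]
width: 0.0001
```

>>> {"api": "send_rows", "payload": {"travel": [[0, 0, -0.3], [0, 0, -0.6], [0, 0, -0.6], [0, 0, -0.6], [0, 0, -0.6]], "rotation": [[0, 0, 0], [0, 0, 0], [0, 0, 0], [0, 0, 0], [0, 0, 0]]}}

```text
clock: 3.95
tool_pos: [0.4447, 0.0787, 0.0769]
orientation: [3.141, 0.063, 0.003]
force: [0.3, -0.5, 5.6]
width: 0.0001
```

>>> {"api": "send_rows", "payload": {"travel": [[2.5, 0.1, -0.3], [5.5, 0.2, -0.3], [8.5, 0.3, -0.3], [11.5, 0.45, -0.3], [14, 0.55, -0.3]], "rotation": [[0, 0, 0], [0, 0, 0], [0, 0, 0], [0, 0, 0], [0, 0, 0]]}}

```text
clock: 4.37
tool_pos: [0.4594, 0.0793, 0.0769]
orientation: [-3.141, -0.062, -0.005]
force: [-0.0, 0.9, 4.9]
width: 0.0001
```

>>> {"api": "send_rows", "payload": {"travel": [[0, 0, 3], [0, 0, 8], [0, 0, 20], [0, 0, 40], [0, 0, 60]], "rotation": [[0, 0, 0], [0, 0, 0], [0, 0, 0], [0, 0, 0], [0, 0, 0]]}}

```text
clock: 4.78
tool_pos: [0.456, 0.0793, 0.1355]
orientation: [-3.141, -0.062, 0.006]
force: [0.3, 0.1, 0.0]
width: -0.0001
```

```bash
python3 - <<'E'
from h import *
from plant import state,optics
s=optics.snapshot("scene"); pickle.dump(s,open("scene2.pkl","wb"))
crop(s,205,150,325,270,5,"pics/scenecrop2.png")
print(state()["force"],state()["tool_pos"])
E
```

```text
[1.79767567 0.09370645 2.36757399] [0.45968778 0.0793191  0.14013326]
```

View pics/scenecrop2.png

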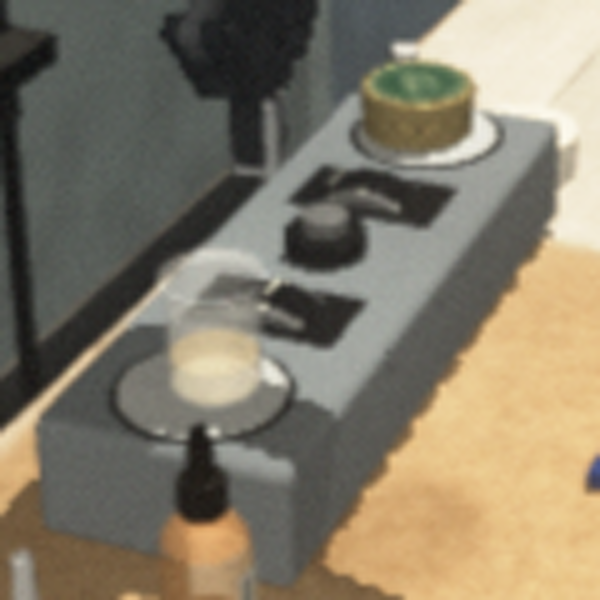

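The white line is now at (272,288) in the crop; it was at (312,303) before. I'll compare that with where each detent should appear.

```bash
python3 - <<'E'
from h import *
s=pickle.load(open("scene2.pkl","rb"))
x=np.array([.99917,.0406,0]); c=np.array([.4498,.0788,.041])
for t in(0,.36,.55,.75,1.1): print(t,(proj(s,c+.036*(np.sin(t-.55)*x+np.cos(t-.55)*np.array([0,0,1])))-[205,150]).round(1)*5)
crop(s,240,195,285,225,16,"pics/w2.png")
E
```

```text
0 [[312.5 302.5]]
0.36 [[287.5 288.5]]
0.55 [[274.  284.5]]
0.75 [[259.5 283. ]]
1.1 [[236.5 287.5]]
```

View pics/w2.png

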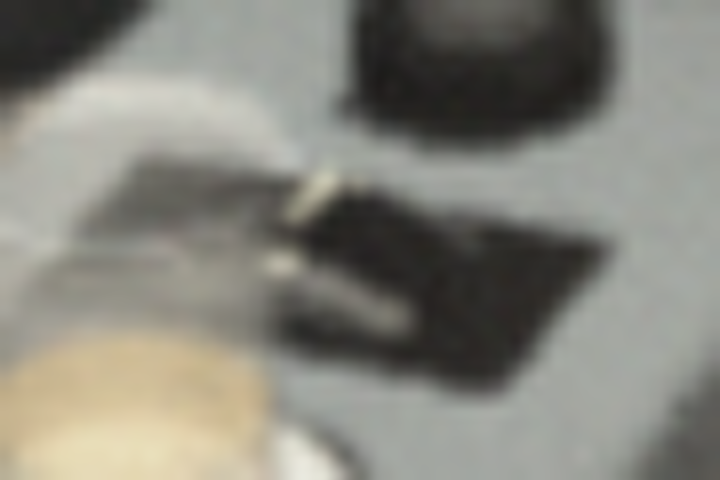

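The line sits at the 0.55 prediction, in line with the long tick, so the wheel has clicked into its middle setting. Next is the button.

>>> {"api": "send_rows", "payload": {"travel": [[-2, -15, 0], [-5, -35, 0], [-8, -52, -8], [-8, -60, -20], [-8, -60, -30]], "rotation": [[0, 0, 0], [0, 0, 0], [0, 0, 0], [0, 0, 0], [0, 0, 0]]}}

```text
clock: 5.25
tool_pos: [0.4493, 0.018, 0.1054]
orientation: [3.141, 0.059, -0.0]
force: [-0.4, -0.7, -1.1]
width: 0.0001
```

>>> {"api": "send_rows", "payload": {"travel": [[0, 0, -5], [0, 0, -10], [0, 0, -14], [0, 0, -17], [0, 0, -19]], "rotation": [[0, 0, 0], [0, 0, 0], [0, 0, 0], [0, 0, 0], [0, 0, 0]]}}

```text
clock: 5.67
tool_pos: [0.4498, 0.0197, 0.0866]
orientation: [-3.141, -0.064, 0.0]
force: [0.3, 1.0, 0.1]
width: 0.0004
```

>>> {"api": "send_rows", "payload": {"travel": [[0, 0, -3], [0, 0, -6], [0, 0, -8], [0, 0, -9], [0, 0, -9]], "rotation": [[0, 0, 0], [0, 0, 0], [0, 0, 0], [0, 0, 0], [0, 0, 0]]}}

```text
clock: 6.08
tool_pos: [0.4502, 0.0196, 0.0807]
orientation: [-3.14, -0.063, 0.001]
force: [-10.0, 2.8, 21.9]
width: -0.0001
```

>>> {"api": "send_rows", "payload": {"travel": [[0, 0, -0.5], [0, 0, -1], [0, 0, -1.5], [0, 0, -1.5], [0, 0, -1.5]], "rotation": [[0, 0, 0], [0, 0, 0], [0, 0, 0], [0, 0, 0], [0, 0, 0]]}}

```text
clock: 6.5
tool_pos: [0.4503, 0.0196, 0.0805]
orientation: [-3.141, -0.064, 0.001]
force: [-13.1, 2.3, 32.1]
width: 0.0002
```

>>> {"api": "send_rows", "payload": {"travel": [[0, 0, 3], [0, 0, 10], [0, 0, 30], [0, 0, 60], [0, 0, 95]], "rotation": [[0, 0, 0], [0, 0, 0], [0, 0, 0], [0, 0, 0], [0, 0, 0]]}}

```text
clock: 6.92
tool_pos: [0.448, 0.0194, 0.1706]
orientation: [-3.14, -0.062, 0.007]
force: [0.6, -0.3, 0.1]
width: -0.0002
```

>>> {"api": "send_rows", "payload": {"travel": [[-5, -25, 10], [-15, -60, 20], [-25, -95, 30], [-35, -130, 35], [-45, -165, 40]], "rotation": [[0, 0, 0], [0, 0, 0], [0, 0, 0], [0, 0, 0], [0, 0, 0]]}}

```text
clock: 7.33
tool_pos: [0.4046, -0.1473, 0.2123]
orientation: [3.14, 0.064, 0.003]
force: [1.2, -1.6, 0.5]
width: -0.0002
```

>>> {"api": "send_rows", "payload": {"travel": [[-10, -35, 0], [-25, -70, 0], [-40, -105, 0], [-55, -135, 0], [-65, -160, 0]], "rotation": [[0, 0, 0], [0, 0, 0], [0, 0, 0], [0, 0, 0], [0, 0, 0]]}}

```text
clock: 7.75
tool_pos: [0.3383, -0.308, 0.2114]
orientation: [3.14, 0.06, -0.0]
force: [1.5, -0.1, -0.6]
width: 0.0001
```

```bash
python3 - <<'E'
from h import *
from plant import state,optics
s=optics.snapshot("top"); pickle.dump(s,open("top3.pkl","wb"))
crop(s,130,165,385,250,3,"pics/topcrop3.png")
crop(pickle.load(open("top0.pkl","rb")),130,165,385,250,3,"pics/a.png")
cv2.imwrite("pics/cmp3.png",np.vstack([cv2.imread("pics/a.png"),cv2.imread("pics/topcrop3.png")]))
w=cloud(s);print("button",w[172+156//5+3,170+391*10//46], state()["force"],state()["tool_pos"])
u,v=int(170+391/4.6),int(172+156/4.6);print(w[v-1:v+2,u-1:u+2,2])
E
```

```text
button [0.45008829 0.01806501 0.08800913] [-1.12994789 -4.07728538  0.64655971] [ 0.33732374 -0.31203657  0.21173404]
[[0.08580605 0.08775748 0.085901  ]
 [0.08526768 0.0836143  0.08533416]
 [0.08717561 0.08800913 0.08799829]]
```

View pics/cmp3.png

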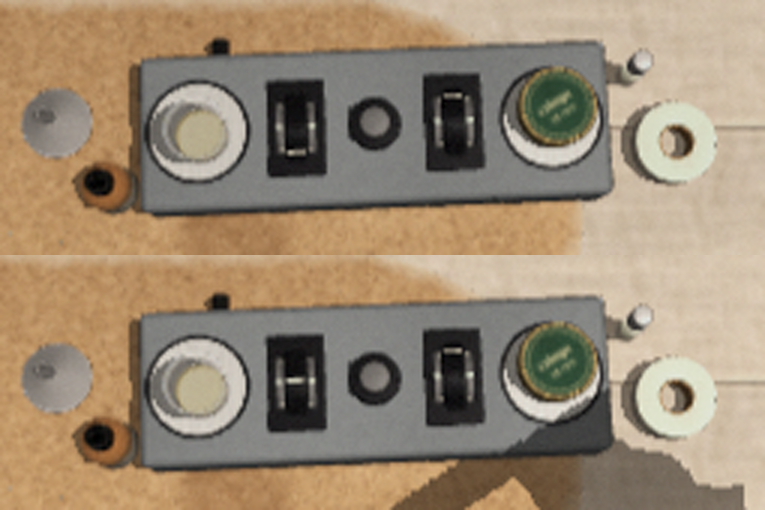

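The lower picture (after) shows the left wheel's line in the middle at (294,382). The right wheel's line is still at its start (452,350), the button is up at about 86 mm, and every loose item is where it was. I'll let the arm settle and hand in.

>>> {"api": "send_rows", "payload": {"travel": [[0, 0, 0], [0, 0, 0], [0, 0, 0], [0, 0, 0], [0, 0, 0]], "rotation": [[0, 0, 0], [0, 0, 0], [0, 0, 0], [0, 0, 0], [0, 0, 0]]}}

```text
clock: 8.22
tool_pos: [0.3403, -0.3047, 0.2113]
orientation: [-3.141, -0.066, 0.0]
force: [0.4, -0.1, -0.5]
width: -0.0002
```

```bash
python3 -c "
from plant import robot
print(robot.hand_in())"
```

```text
the job is handed in; nothing more can be done
None
```

The warming plate is set and started, and the job is handed in at about 8.2 s of the 37 s allowed; hand-in reports no verdict.

- **Wheel:** the beaker stands on the left disc, so I rubbed the left wheel about 14 mm along the plate's +x with the shut fingertips, pressing with about 5 N. I then lifted off, and it clicked into its middle setting.
- **Button:** I pressed the start button until the fingertips stopped at 80.5 mm, which is its full 5 mm of travel. The force reached 32 N, well above the 4 N needed but within the limits. I then lifted off and moved the arm clear.

The last top picture shows:
- The left wheel's line is at the long middle tick, and the right wheel's line is where it started.
- The button is up again, at about 86 mm by noisy depth readings (84 to 88 mm).
- The beaker, tin and all four bystanders show no visible shift from the first picture.

None of these checks failed or disagreed. I judged the wheel angles and the button travel from pictures and tool height, since the joint values cannot be read directly.

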